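# Fetch the silver bangle from behind the findings jars

### The arm

A 6-joint arm with a two-finger parallel gripper is mounted at the origin on the work surface. World frame = base frame: x ahead of the robot, y to its left, z up, the work surface at z = 0. Lengths are in mm, angles in rad, forces in N, time in s.
With the tool pointing down it reaches from about 275 to 1000 mm from the base axis. Payload 8.4 kg.
Tool frame: the origin (TCP) lies at the very end of the fingers, on their centre line; the grasp point (between the pads) lies 19 mm behind it; z points along the fingers, y is the line along which they close (so a half turn about z gives the same grasp; the last joint's range is limited). The gripper opens to 85 mm and grips with 20 to 120 N. Pads are 22 mm wide; open, the fingers measure 114 mm over their backs; the gripper's body (76 mm by 85 mm) begins 54 mm behind the grasp point. The pads swing forward as they close: fully open they stand 13 mm farther back than shut.
Start: joints at [-0.002, 0.353, 1.633, -0, 1.155, -0.002], TCP at [625.002, -0, 231.281] pointing down, gripper open.
Joint ranges: [-2.63, 2.63], [-0.92, 2.1], [0.06, 2.66], [-1.3, 4.44], [0, 2.69], [-3.02, 3.02]. Speed limits (rad/s): [2.22, 2.22, 2.79, 3.14, 3.14, 3.14].

### API

Orientations are given as [roll, pitch, yaw] about the fixed x, y, z axes, in that order (R = Rz(yaw) Ry(pitch) Rx(roll)).
In Python, from rig import sensors, grab_frame, camera_params, order gives the robot as it stands. The module is installed in compiled form; this text tells all that it offers.
- The arm moves only by the tool move_arm, never from a script. Its argument "motion" is a list of rows, each a list of 7 numbers: the turn, a rotation vector about the tool's x, y, z in normalised numbers (1 is 360 degrees), then the shift along the tool's x, y, z in normalised numbers (1 is 500 mm), then the finger opening in m, from 0 to 0.0854. A call has 1 to 8 rows; each row is the pose to reach, as a shift and turn from the pose commanded when the call began, along the tool's axes at that moment; what a row does not reach only later rows make up. A row lasts 1/8 s, in which the tool goes at most 62.5 mm and 10.7 degrees, less where a joint would pass 70% of its speed; a pose out of reach is approached as far as the arm can. A call with a gripper value outside its range is refused whole. The fingers move at their own pace and stop on an object; "grip_force" is the grip in N (left out, the last holds). Time passes only in rows, so rows that repeat a pose let the fingers close. It gives the time, the measured TCP pose, the force, the opening and the grip force at its end, in the units of the state.
- sensors.sense(): the state, without advancing time (a new reading comes with each control period).
- grab_frame(name): name is "scene" or "side" or "wrist"; returns (picture, depth): 400x640x3 uint8, red, green, blue; 400x640 float32, mm along the optical axis (not along the pixel's ray), 0 where there is no reading.
- camera_params(name): a dict with "camera_matrix" (3x3 intrinsics, pixels), "k1" (the pictures are not rectified: a ray, as slopes to the right and down, at radius r is drawn at 1 + k1 r^2 times it, then the intrinsics apply), "world_from_camera" (4x4, takes a point from camera to world coordinates). Camera axes: x right, y down, z forward; pixel columns grow to the right and rows downward; lengths in mm; the calibration is good to about 2 mm. A picture is of the moment at which its call begins: read the wrist's pose just before it. camera_params takes no time and is no camera call; for the wrist camera it gives the pose at the moment of the call.
- order.sign_off(): hands the job in; it is judged then, once.
The state is a dict: "clock": time; "qpos": joint angles; "qvel": joint speeds; "joint_efforts": joint torques, N m; "eef_pos": TCP position; "tcp_rot": TCP orientation; "contact_force": force on the tool from outside, world axes, zero at the start; "wrist_torque": the same for the moment, N m; "opening": opening from 0.0 (shut) to 1.0 (fully open); "grasp_force": force on a finger pad.
Only numpy, scipy, OpenCV 4.12 (cv2) and the standard library are available. Lean on these libraries where they do the work, as an engineer would, in place of code of your own. Each camera call takes 0.05 s, during which the arm holds its last target. There are 200 camera calls.

### The job

The silver bangle is hemmed in by three findings jars: first stand all three jars on the grey side mat, leaving the bangle where it lies, and then lay the silver bangle flat in the middle of the blue velvet order pad. After that put every jar back upright on the middle of the disc of its own colour. Do not tip a jar over, and leave the gold bangle where it is.

Things in the scene. Friction and masses are not known exactly. Their poses are not given: they have to be found in the camera images.
- jar_blue: closed upright straight-sided round jar for jewellery findings, blue body and cap with a white paper label band, 42 mm diameter, 100 mm high, about 0.12 kg; origin at the centre of its underside, z up. At the start it stands on the blue disc.
- jar_orange: closed upright straight-sided round jar for jewellery findings, orange body and cap with a white paper label band, 42 mm diameter, 100 mm high, about 0.12 kg; origin at the centre of its underside, z up. At the start it stands on the orange disc.
- jar_green: closed upright straight-sided round jar for jewellery findings, green body and cap with a white paper label band, 42 mm diameter, 100 mm high, about 0.12 kg; origin at the centre of its underside, z up. At the start it stands on the green disc.
- disc_blue: fixed flat blue disc, 54 mm diameter, 2 mm thick, on a fixed beige waffle foam tray (top 10 mm above the table); the home of the jar of its colour. Origin at the centre of its underside, so its top is 2 mm above the origin. The three discs lie about 74 mm from the silver bangle: one in front of it (towards -x) and one on either side, in any colour order.
- disc_orange: fixed flat orange disc, 54 mm diameter, 2 mm thick, on a fixed beige waffle foam tray (top 10 mm above the table); the home of the jar of its colour. Origin at the centre of its underside, so its top is 2 mm above the origin. The three discs lie about 74 mm from the silver bangle: one in front of it (towards -x) and one on either side, in any colour order.
- disc_green: fixed flat green disc, 54 mm diameter, 2 mm thick, on a fixed beige waffle foam tray (top 10 mm above the table); the home of the jar of its colour. Origin at the centre of its underside, so its top is 2 mm above the origin. The three discs lie about 74 mm from the silver bangle: one in front of it (towards -x) and one on either side, in any colour order.
- silver_bangle: silver octagonal bamboo bangle lying flat on the foam tray among the jars. Bar 9 mm wide (12 at the 8 corner knuckles), 10 mm high; 56 mm across inside, 74 outside; 60 g. Origin: ring centre, at the underside. Its eight straight 27 mm sides are centred 32.5 mm from the origin along its x and y axes (both ways) and the diagonals. Its -x side is free once the jars are gone.
- gold_bangle: same shape as the silver bangle but gold, lying loose on a fixed pile of trays on the foam tray; underside 45 mm above the table. The pile's 35 mm high face is 70 mm beyond the silver bangle's centre, further along +x. Not part of the job: stays put. (A red ring box and a brass weight, up to 30 mm high, stand on the foam tray's two front corners.)
- side_mat: fixed dark grey rubber mat flat on the table, 250 mm along its x, 140 mm along its y, 3 mm thick; origin at the centre of its underside. Empty at the start: the side area.
- order_pad: fixed square velvet order pad, dark blue with a thin white border and a pale 84 mm circle drawn round its middle, 145 mm square, top 8 mm above its origin; origin at the centre of its underside. Empty at the start. A loose screwdriver lies on the table about 100 mm beyond its centre.
There are look-alikes about, which are no part of the job. There is more than one size of the jar_blue; the one meant has the size given above.

How it is judged (in metres and radians):
On the way, in this order (a step that is already met when the one before it is completed fails the run):
1. all three jars stand on the grey side mat, the silver bangle still lying in its place (x of jar_blue in the frame of side_mat between -0.125 and 0.125 m and y of jar_blue in the frame of side_mat between -0.07 and 0.07 m and z of each of jar_blue, jar_orange, jar_green in the frame of side_mat below 0.008 m and angle between each of jar_blue, jar_orange, jar_green's own z axis and vertical below 0.15 rad and linear speed of each of jar_blue, jar_orange, jar_green below 0.03 m/s and angular speed of each of jar_blue, jar_orange, jar_green below 0.3 rad/s and x of jar_orange in the frame of side_mat between -0.125 and 0.125 m and y of jar_orange in the frame of side_mat between -0.07 and 0.07 m and x of jar_green in the frame of side_mat between -0.125 and 0.125 m and y of jar_green in the frame of side_mat between -0.07 and 0.07 m and distance of silver_bangle from where it was at the start of the episode below 0.025 m), for 0.2 s.
2. the silver bangle lies on the middle of the order pad while the jars are still on the side mat (horizontal distance between silver_bangle and order_pad below 0.015 m and z of silver_bangle in the frame of order_pad below 0.013 m and angle between silver_bangle's own z axis and vertical below 0.12 rad and linear speed of each of silver_bangle, jar_blue, jar_orange, jar_green below 0.03 m/s and angular speed of each of silver_bangle, jar_blue, jar_orange, jar_green below 0.3 rad/s and x of jar_blue in the frame of side_mat between -0.125 and 0.125 m and y of jar_blue in the frame of side_mat between -0.07 and 0.07 m and z of each of jar_blue, jar_orange, jar_green in the frame of side_mat below 0.008 m and angle between each of jar_blue, jar_orange, jar_green's own z axis and vertical below 0.15 rad and x of jar_orange in the frame of side_mat between -0.125 and 0.125 m and y of jar_orange in the frame of side_mat between -0.07 and 0.07 m and x of jar_green in the frame of side_mat between -0.125 and 0.125 m and y of jar_green in the frame of side_mat between -0.07 and 0.07 m), for 0.2 s.
At the end, for the whole second after the job is handed in: Each jar stands upright (within 0.1 rad) at rest on the disc of its own colour, within 12 mm of its centre, and the silver bangle lies flat at rest on the order pad within 15 mm of its centre (horizontal distance between silver_bangle and order_pad below 0.015 m and z of silver_bangle in the frame of order_pad below 0.013 m and angle between silver_bangle's own z axis and vertical below 0.12 rad and linear speed of each of silver_bangle, jar_blue, jar_orange, jar_green below 0.03 m/s and angular speed of each of silver_bangle, jar_blue, jar_orange, jar_green below 0.3 rad/s and horizontal distance between jar_blue and disc_blue below 0.012 m and z of jar_blue in the frame of disc_blue below 0.006 m and angle between each of jar_blue, jar_orange, jar_green's own z axis and vertical below 0.1 rad and horizontal distance between jar_orange and disc_orange below 0.012 m and z of jar_orange in the frame of disc_orange below 0.006 m and horizontal distance between jar_green and disc_green below 0.012 m and z of jar_green in the frame of disc_green below 0.006 m); the robot touches nothing.
It fails at once if the gold bangle was moved by more than 20 mm (distance of gold_bangle from where it was at the start of the episode above 0.02 m).
It fails at once if a jar was tipped over (angle between any of jar_blue, jar_orange, jar_green's own z axis and vertical above 0.7 rad).
It also fails if it takes over 141 s, if anything falls off the work surface, if the arm or the gripper's body presses on something with over 40 N, if the wrist force passes 120 N, or if a joint passes its speed limit or range.

## Working session

There is one attempt and no reset: what is moved stays moved. The work goes in short steps, Python scripts to look and compute and a tool call to move; the robot and the scene stay as the last step left them, time stands still between calls to the robot, and variables do not carry over. Pictures are saved under pics/ and viewed, at most 14 in all, crops included, and the job is handed in when it is done.

Besides the shell and the picture viewer there is one more tool, called after "Emit:" as name(argument=value, ...), one argument or row to a line, values as JSON. move_arm: Moves the arm, as the interface text tells. Its arguments: {"type":"object","properties":{"motion":{"type":"array","items":{"type":"array","items":{"type":"number"}}},"grip_force":{"type":"number"}},"required":["motion"]}

```bash
mkdir -p pics; cat > h.py <<'E'
import numpy as np,cv2,pickle
from rig import sensors,grab_frame,camera_params,order
def shot(n,f):
    p=camera_params(n); im,d=grab_frame(n)
    pickle.dump((im,d,p),open(f'pics/{f}.pkl','wb')); cv2.imwrite(f'pics/{f}.png',im[:,:,::-1]); return im,d,p
def load(f): return pickle.load(open(f'pics/{f}.pkl','rb'))
def ray(p,u,v):
    K=p['camera_matrix'];x=cv2.undistortPoints(np.array([[[u,v]]],float),np.array(K,float),np.array([p['k1'],0,0,0.]))[0,0]
    T=np.array(p['world_from_camera']);return T[:3,3],T[:3,:3]@np.r_[x,1]
def onz(p,u,v,z):
    o,r=ray(p,u,v);return o+r*(z-o[2])/r[2]
def dep(p,d,u,v):
    o,r=ray(p,u,v);return o+r*float(d[int(v),int(u)])
def tri(a,b):
    (o1,r1),(o2,r2)=a,b
    s=np.linalg.lstsq(np.c_[r1,-r2],o2-o1,rcond=None)[0]
    A,B=o1+r1*s[0],o2+r2*s[1];return (A+B)/2,np.linalg.norm(A-B)
E
python3 - <<'E'
from h import *
for n in('scene','side','wrist'):
    im,d,p=shot(n,n+'0');print(n,np.round(p['world_from_camera'],2).tolist(),p['camera_matrix'][0],p['k1'])
print(sensors.sense())
E
```

```text
scene [[-0.83, 0.44, -0.33, 920.74], [0.55, 0.67, -0.49, 518.64], [0.0, -0.59, -0.81, 1032.78], [0.0, 0.0, 0.0, 1.0]] [439.75615826   0.         323.02600803] -0.11174440443726245
side [[0.95, -0.17, 0.26, 244.73], [-0.31, -0.53, 0.79, -983.76], [0.01, -0.83, -0.55, 724.94], [0.0, 0.0, 0.0, 1.0]] [409.21775306   0.         317.12086047] -0.05141476121765279
wrist [[1.0, -0.0, -0.0, 624.79], [-0.0, -0.95, -0.31, 79.25], [-0.0, 0.31, -0.95, 373.34], [0.0, 0.0, 0.0, 1.0]] [343.71287278   0.         316.87738603] -0.007463897587243258
{'clock': 0.15, 'qpos': array([-2.40050755e-03,  3.53475585e-01,  1.63390547e+00, -2.51499675e-05,
        1.15520367e+00, -2.39099654e-03]), 'qvel': array([ 0.00053183, -0.00138478, -0.00253807, -0.00101631,  0.00212398,
       -0.00138248]), 'joint_efforts': array([-7.39769093e-04, -6.05638933e+01, -3.42338884e+01, -2.29960733e-05,
        6.16452831e-03, -4.00942213e-05]), 'eef_pos': array([ 6.24669814e+02, -7.40841643e-03,  2.30767310e+02]), 'tcp_rot': array([-3.14060053e+00,  2.06269337e-05,  1.57079699e+00]), 'contact_force': array([-0.33302626, -0.24440812, -0.39092674]), 'wrist_torque': array([-0.04100282, -0.03764645,  0.00559229]), 'grasp_force': 0.0, 'opening': 0.9993053626842281}
```

View pics/scene0.png

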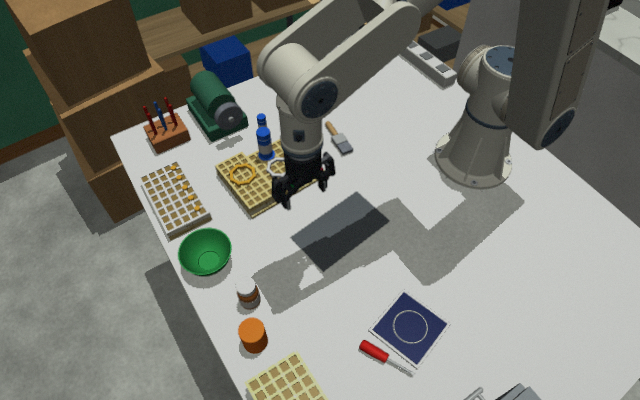

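View pics/side0.png

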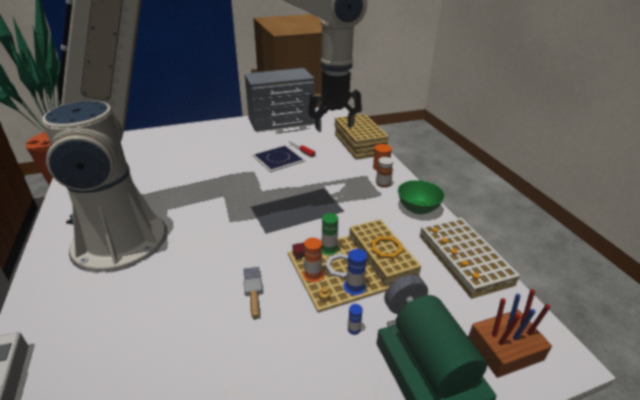

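View pics/wrist0.png

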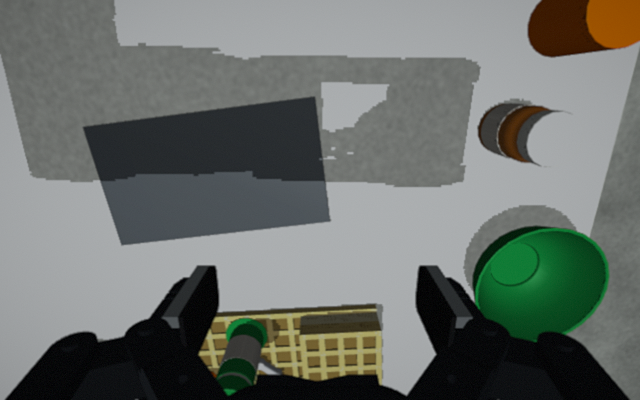

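Scene: mat at (340,230), pad circle at (409,326); side view: green jar (330,217), orange (313,243), blue (357,255), silver bangle (340,264), gold (386,246), small decoy blue jar (355,320).

```bash
python3 - <<'E'
from h import *
im,d,p=load('side0')
for n,u,v,z in[('g',330,217,112),('o',313,243,112),('b',357,255,112),('ring',340,264,20),('ringd',330,265,20),('gold',386,246,55),('mat',297,209,3),('pad',279,157,8),('box',299,250,30),('wt',325,294,30)]:
    print(n,onz(p,u,v,z).round(0),dep(p,d,u,v).round(0))
im,d,p=load('scene0')
for n,u,v,z in[('pad',409,326,8),('m1',357,193,3),('m2',389,218,3),('m3',323,270,3),('m4',292,238,3),('p1',406,291,8),('p2',450,323,8),('p3',415,368,8),('p4',369,329,8)]:
    print(n,onz(p,u,v,z).round(0),dep(p,d,u,v).round(0))
im,d,p=load('wrist0')
for n,u,v,z in[('m1',84,127,3),('m2',315,97,3),('m3',329,220,3),('m4',122,244,3),]:
    print(n,onz(p,u,v,z).round(0),dep(p,d,u,v).round(0))
E
```

```text
g [ 533. -221.  112.] [ 534. -218.  109.]
o [ 463. -302.  112.] [ 464. -299.  109.]
b [ 543. -371.  112.] [ 544. -368.  110.]
ring [ 535. -296.   20.] [ 540. -284.    8.]
ringd [ 510. -292.   20.] [ 514. -281.   10.]
gold [ 652. -305.   55.] [ 662. -289.   39.]
mat [503. -17.   3.] [505. -13.  -0.]
pad [528. 308.   8.] [527. 306.   9.]
box [ 450. -226.   30.] [ 449. -230.   33.]
wt [ 464. -386.   30.] [ 465. -384.   28.]
pad [532. 315.   8.] [531. 314.   7.]
m1 [396. -88.   3.] [397. -86.   7.]
m2 [372.  34.   3.] [372.  34.   3.]
m3 [620.  69.   3.] [620.  69.   3.]
m4 [637. -60.   3.] [637. -61.   2.]
p1 [479. 238.   8.] [477. 237.   5.]
p2 [443. 366.   8.] [443. 366.   9.]
p3 [585. 402.   8.] [582. 401.  -1.]
p4 [617. 266.   8.] [616. 265.   4.]
m1 [377.  41.   3.] [377.  41.   3.]
m2 [623.  71.   3.] [623.  71.  -1.]
m3 [638. -65.   3.] [638. -66.   2.]
m4 [393. -96.   3.] [393. -96.   3.]
```

Careful with the scale: shifts go in shares of 500 mm and turns go in shares of 360 degrees. That gives: -0.33 m / 0.5 = -0.66, -0.09 m / 0.5 = -0.18.

Emit:
move_arm(
  motion=[
    [0,0,0,-0.66,-0.18,-0.08,0.085],
    [0,0,0,-0.66,-0.18,-0.08,0.085],
    [0,0,0,-0.66,-0.18,-0.08,0.085],
    [0,0,0,-0.66,-0.18,-0.08,0.085],
    [0,0,0,-0.66,-0.18,-0.08,0.085],
    [0,0,0,-0.66,-0.18,-0.08,0.085],
    [0,0,0,-0.66,-0.18,-0.08,0.085],
    [0,0,0,-0.66,-0.18,-0.08,0.085],
  ],
)

```text
clock: 1.15
eef_pos: [534.9, -329.3, 270.9]
tcp_rot: [-3.141, -0.001, 1.571]
contact_force: [-0.6, -0.1, -0.1]
opening: 0.995
grasp_force: 0.0
```

```bash
python3 - <<'E'
from h import *
shot('wrist','w1');print(sensors.sense()['clock'],sensors.sense()['eef_pos'])
E
```

```text
1.2 [ 535.12198257 -328.88049297  270.88196131]
```

To row units: -0.07 m / 0.5 = -0.14.

Emit:
move_arm(
  motion=[
    [0,0,0,0,-0.14,0,0.085],
    [0,0,0,0,-0.14,0,0.085],
    [0,0,0,0,-0.14,0,0.085],
  ],
)

```text
clock: 1.58
eef_pos: [465.4, -329.3, 271.7]
tcp_rot: [3.141, 0.0, 1.571]
contact_force: [0.2, -0.6, -0.2]
opening: 0.998
grasp_force: 0.0
```

```bash
python3 - <<'E'
from h import *
shot('wrist','w2');print(sensors.sense()['clock'],sensors.sense()['eef_pos'])
E
```

```text
1.625 [ 466.03468565 -329.52395221  271.69856355]
```

View pics/w1.png

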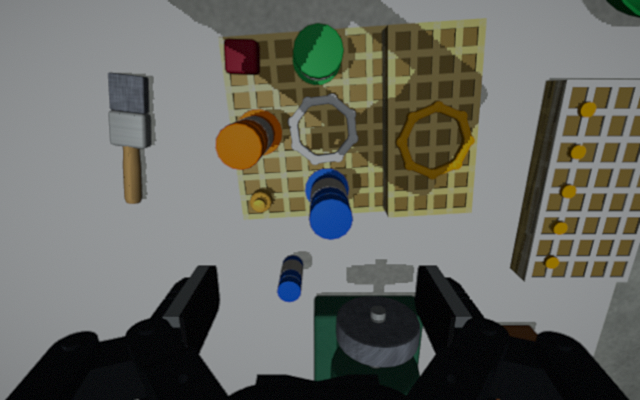

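View pics/w2.png

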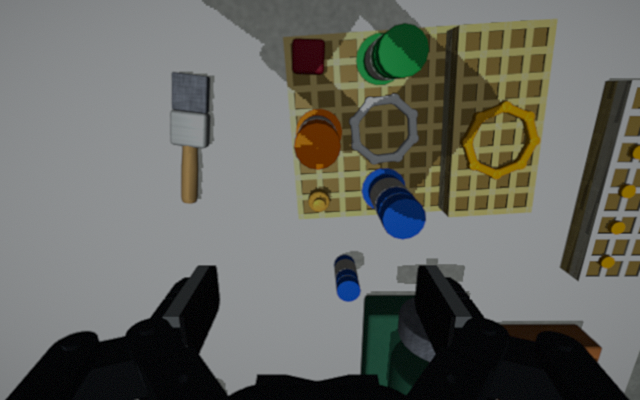

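W1: caps green (318,51), orange (241,144), blue (330,213), silver ring (324,130); w2: caps green (403,51), orange (317,144), blue (403,214), ring (385,130). Triangulate and cross-check by depth.

```bash
cat >> h.py <<'E'
def cloud(p,d):
    v,u=np.mgrid[:400,:640];K=np.array(p['camera_matrix'],float)
    x=cv2.undistortPoints(np.stack([u,v],-1).reshape(-1,1,2).astype(float),K,np.array([p['k1'],0,0,0.])).reshape(400,640,2)
    T=np.array(p['world_from_camera']);return (np.dstack([x,np.ones((400,640))])*d[...,None])@T[:3,:3].T+T[:3,3]
def circ(P):
    c,r=cv2.minEnclosingCircle(P[:,:2].astype(np.float32));return np.round(c,1),round(r,1)
E
python3 - <<'E'
from h import *
I={k:load(k) for k in('w1','w2')}
for n,a,b in[('g',(318,51),(403,51)),('o',(241,144),(317,144)),('b',(330,213),(403,214)),('ring',(324,130),(385,130)),('gold',(435,140),(502,141))]:
    X,e=tri(ray(I['w1'][2],*a),ray(I['w2'][2],*b));print(n,X.round(1),round(e,1))
for k in I:
    im,d,p=I[k];C=cloud(p,d)
    for n,c in[('g',(533,-221)),('o',(463,-302)),('b',(543,-371))]:
        m=(np.hypot(C[...,0]-c[0],C[...,1]-c[1])<32)&(C[...,2]>104)&(C[...,2]<125)
        P=C[m];print(k,n,m.sum(),circ(P),P.mean(0).round(1),np.median(P[:,2]).round(1))
    # ring by colour: greyish bright within region
    h=cv2.cvtColor(im,cv2.COLOR_RGB2HSV)
    m=(np.hypot(C[...,0]-537,C[...,1]+296)<48)&(C[...,2]>14)&(C[...,2]<30)&(h[...,1]<60)
    P=C[m];print('ring',m.sum(),circ(P),np.median(P[:,2]))
    t=(C[...,2]>35)&(C[...,2]<50)&(C[...,0]>580)&(C[...,0]<720)&(C[...,1]>-420)&(C[...,1]<-150)
    print('pile',cv2.minAreaRect(C[t][:,:2].astype(np.float32)))
    m=m.astype(np.uint8)*255;big=cv2.resize(im[80:180,260:440],None,fx=4,fy=4,interpolation=cv2.INTER_CUBIC);cv2.imwrite(f'pics/{k}c.png',big[:,:,::-1])
E
```

```text
g [ 536.1 -221.1  110.3] 0.1
o [ 465.9 -298.3   99.8] 0.4
b [ 547.4 -362.8  108.6] 1.5
ring [ 543.2 -295.    19.3] 0.4
gold [ 655.6 -300.8   61.6] 1.3
w1 g 2167 (array([ 535.7, -220.7]), 20.8) [ 535.6 -220.7  112. ] 112.0
w1 o 1780 (array([ 465.5, -298.5]), 20.9) [ 466.2 -297.7  111.8] 111.9
w1 b 1483 (array([ 547.4, -366.9]), 20.8) [ 547.3 -365.6  111.8] 112.0
ring 1653 (array([ 541.8, -294.7]), 40.9) 19.825312885475682
pile ((657.5128784179688, -287.9318542480469), (96.45188903808594, 200.0696563720703), 3.5986623764038086)
w2 g 2211 (array([ 535.7, -220.7]), 21.0) [ 534.9 -220.9  111.9] 112.1
w2 o 1733 (array([ 465.2, -298.7]), 21.0) [ 465.3 -297.8  111.9] 112.0
w2 b 1501 (array([ 547.4, -367.3]), 21.0) [ 546.4 -365.7  111.7] 112.0
ring 1644 (array([ 541.2, -294.4]), 40.8) 19.853262865629148
pile ((657.6499633789062, -287.8551025390625), (97.45580291748047, 200.56787109375), 3.461766004562378)
```

View pics/w2c.png

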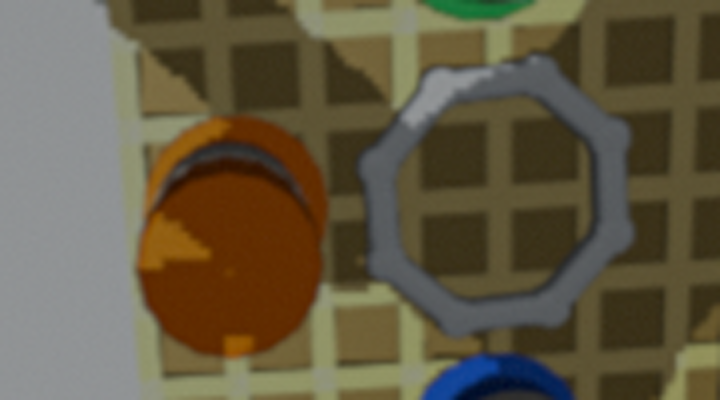

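Ring, jar caps measured in two views agree within 1 mm (top 112 mm as expected, ring top 20 mm, yaw about 0.07). Taking green first.

To row units: 0.207 m / 0.5 = 0.414, 0.19 m / 0.5 = 0.38.

Emit:
move_arm(
  motion=[
    [0,0,0,0.11,0.072,0,0.085],
    [0,0,0,0.218,0.142,0,0.085],
    [0,0,0,0.218,0.142,0,0.085],
    [0,0,0,0.218,0.142,0.1,0.085],
    [0,0,0,0.218,0.142,0.2,0.085],
    [0,0,0,0.218,0.142,0.3,0.085],
    [0,0,0,0.218,0.142,0.38,0.085],
    [0,0,0,0.218,0.142,0.414,0.085],
  ],
)

```text
clock: 2.62
eef_pos: [535.3, -220.7, 61.9]
tcp_rot: [-3.139, -0.001, 1.571]
contact_force: [-0.4, -0.1, 0.7]
opening: 0.995
grasp_force: 0.0
```

Emit:
move_arm(
  motion=[
    [0,0,0,0,0,0,0.085],
    [0,0,0,0,0,0,0.035],
    [0,0,0,0,0,0,0.035],
    [0,0,0,0,0,0,0.035],
    [0,0,0,0,0,0,0.035],
    [0,0,0,0,0,0,0.035],
    [0,0,0,0,0,0,0.035],
    [0,0,0,0,0,0,0.035],
  ],
  grip_force=30,
)

```text
clock: 3.62
eef_pos: [536.8, -221.4, 65.6]
tcp_rot: [3.14, 0.001, 1.571]
contact_force: [-1.6, 0.4, 6.4]
opening: 0.484
grasp_force: 31.0
```

To row units: 0.219 m / 0.5 = 0.438, -0.12 m / 0.5 = -0.24.

Emit:
move_arm(
  motion=[
    [0,0,0,0,0,-0.04,0.035],
    [0,0,0,0,0,-0.12,0.035],
    [0,0,0,0,0,-0.2,0.035],
    [0,0,0,0.08,0.02,-0.24,0.035],
    [0,0,0,0.18,0.04,-0.24,0.035],
    [0,0,0,0.28,0.07,-0.24,0.035],
    [0,0,0,0.38,0.09,-0.24,0.035],
    [0,0,0,0.438,0.11,-0.24,0.035],
  ],
)

```text
clock: 4.62
eef_pos: [591.0, 0.3, 184.7]
tcp_rot: [3.141, -0.0, 1.572]
contact_force: [0.6, -0.5, -1.0]
opening: 0.482
grasp_force: 30.9
```

To row units: 0.126 m / 0.5 = 0.252, 0.12 m / 0.5 = 0.24.

Emit:
move_arm(
  motion=[
    [0,0,0,0,0,0.04,0.035],
    [0,0,0,0,0,0.12,0.035],
    [0,0,0,0,0,0.2,0.035],
    [0,0,0,0,0,0.24,0.035],
    [0,0,0,0,0,0.252,0.035],
    [0,0,0,0,0,0.252,0.035],
  ],
)

```text
clock: 5.38
eef_pos: [591.2, -2.0, 58.7]
tcp_rot: [3.141, 0.0, 1.571]
contact_force: [0.3, 0.2, -0.5]
opening: 0.486
grasp_force: 30.9
```

To row units: 0.003 m / 0.5 = 0.006, 0.002 m / 0.5 = 0.004.

Emit:
move_arm(
  motion=[
    [0,0,0,0,0,0.004,0.035],
    [0,0,0,0,0,0.006,0.035],
    [0,0,0,0,0,0.006,0.035],
  ],
)

```text
clock: 5.75
eef_pos: [591.8, -2.0, 56.6]
tcp_rot: [3.14, -0.0, 1.571]
contact_force: [-1.9, 0.2, 5.7]
opening: 0.483
grasp_force: 31.5
```

Emit:
move_arm(
  motion=[
    [0,0,0,0,0,0.006,0.07],
    [0,0,0,0,0,0,0.075],
    [0,0,0,0,0,0,0.085],
    [0,0,0,0,0,-0.06,0.085],
    [0,0,0,0,0,-0.18,0.085],
    [0,0,0,0,0,-0.26,0.085],
    [0,0,0,-0.11,-0.046,-0.26,0.085],
    [0,0,0,-0.22,-0.092,-0.26,0.085],
  ],
)

```text
clock: 6.75
eef_pos: [544.9, -112.8, 186.2]
tcp_rot: [3.14, 0.001, 1.573]
contact_force: [0.6, -0.6, -0.3]
opening: 0.99
grasp_force: 0.0
```

To row units: -0.187 m / 0.5 = -0.374, -0.16 m / 0.5 = -0.32.

Emit:
move_arm(
  motion=[
    [0,0,0,-0.11,-0.046,0,0.085],
    [0,0,0,-0.22,-0.092,0,0.085],
    [0,0,0,-0.32,-0.14,0,0.085],
    [0,0,0,-0.374,-0.16,0,0.085],
    [0,0,0,-0.374,-0.16,0.02,0.085],
    [0,0,0,-0.374,-0.16,0.12,0.085],
    [0,0,0,-0.374,-0.16,0.21,0.085],
    [0,0,0,-0.374,-0.16,0.242,0.085],
  ],
)

```text
clock: 7.75
eef_pos: [463.7, -296.9, 61.6]
tcp_rot: [-3.138, -0.003, 1.572]
contact_force: [0.2, -0.1, 0.7]
opening: 0.997
grasp_force: 0.0
```

Emit:
move_arm(
  motion=[
    [0,0,0,0,0,0,0.085],
    [0,0,0,0,0,0,0.035],
    [0,0,0,0,0,0,0.035],
    [0,0,0,0,0,0,0.035],
    [0,0,0,0,0,0,0.035],
    [0,0,0,0,0,0,0.035],
    [0,0,0,0,0,0,0.035],
  ],
)

```text
clock: 8.62
eef_pos: [465.8, -299.5, 65.7]
tcp_rot: [3.14, 0.001, 1.571]
contact_force: [0.1, 2.0, 6.5]
opening: 0.484
grasp_force: 29.6
```

To row units: 0.277 m / 0.5 = 0.554, -0.12 m / 0.5 = -0.24.

Emit:
move_arm(
  motion=[
    [0,0,0,0,0,-0.04,0.035],
    [0,0,0,0,0,-0.12,0.035],
    [0,0,0,0,0,-0.2,0.035],
    [0,0,0,0.1,-0.02,-0.24,0.035],
    [0,0,0,0.22,-0.04,-0.24,0.035],
    [0,0,0,0.34,-0.06,-0.24,0.035],
    [0,0,0,0.46,-0.07,-0.24,0.035],
    [0,0,0,0.554,-0.084,-0.24,0.035],
  ],
)

```text
clock: 9.62
eef_pos: [422.6, -20.1, 185.0]
tcp_rot: [3.14, -0.0, 1.571]
contact_force: [0.7, -0.3, -0.0]
opening: 0.48
grasp_force: 30.7
```

To row units: 0.129 m / 0.5 = 0.258, 0.127 m / 0.5 = 0.254.

Emit:
move_arm(
  motion=[
    [0,0,0,0,0,0,0.035],
    [0,0,0,0,0,0.06,0.035],
    [0,0,0,0,0,0.14,0.035],
    [0,0,0,0,0,0.22,0.035],
    [0,0,0,0,0,0.25,0.035],
    [0,0,0,0,0,0.254,0.035],
    [0,0,0,0,0,0.258,0.035],
    [0,0,0,0,0,0.258,0.035],
  ],
)

```text
clock: 10.62
eef_pos: [423.0, -22.6, 56.5]
tcp_rot: [-3.142, 0.0, 1.571]
contact_force: [-6.0, -1.2, 12.0]
opening: 0.48
grasp_force: 31.8
```

To row units: -0.13 m / 0.5 = -0.26, -0.11 m / 0.5 = -0.22.

Emit:
move_arm(
  motion=[
    [0,0,0,0,0,0,0.07],
    [0,0,0,0,0,0,0.075],
    [0,0,0,0,0,0,0.085],
    [0,0,0,0,0,-0.06,0.085],
    [0,0,0,0,0,-0.18,0.085],
    [0,0,0,0,0,-0.26,0.085],
    [0,0,0,-0.11,0.04,-0.26,0.085],
    [0,0,0,-0.22,0.08,-0.26,0.085],
  ],
)

```text
clock: 11.62
eef_pos: [464.1, -133.1, 186.4]
tcp_rot: [3.139, 0.001, 1.573]
contact_force: [0.5, -0.3, 0.6]
opening: 0.997
grasp_force: 0.0
```

To row units: -0.235 m / 0.5 = -0.47, -0.22 m / 0.5 = -0.44.

Emit:
move_arm(
  motion=[
    [0,0,0,-0.11,0.04,0,0.085],
    [0,0,0,-0.22,0.08,0,0.085],
    [0,0,0,-0.33,0.12,0,0.085],
    [0,0,0,-0.44,0.16,0,0.085],
    [0,0,0,-0.47,0.168,0,0.085],
    [0,0,0,-0.47,0.168,0.1,0.085],
    [0,0,0,-0.47,0.168,0.2,0.085],
    [0,0,0,-0.47,0.168,0.242,0.085],
  ],
)

```text
clock: 12.62
eef_pos: [545.2, -365.2, 61.4]
tcp_rot: [-3.138, -0.003, 1.571]
contact_force: [-0.1, -0.2, 0.4]
opening: 0.995
grasp_force: 0.0
```

Emit:
move_arm(
  motion=[
    [0,0,0,0,0,0,0.085],
    [0,0,0,0,0,0,0.035],
    [0,0,0,0,0,0,0.035],
    [0,0,0,0,0,0,0.035],
    [0,0,0,0,0,0,0.035],
    [0,0,0,0,0,0,0.035],
    [0,0,0,0,0,0,0.035],
  ],
)

```text
clock: 13.5
eef_pos: [547.9, -367.6, 66.1]
tcp_rot: [3.139, 0.001, 1.571]
contact_force: [-1.2, 0.1, 6.0]
opening: 0.481
grasp_force: 29.8
```

To row units: 0.29 m / 0.5 = 0.58, 0.23 m / 0.5 = 0.46.

Emit:
move_arm(
  motion=[
    [0,0,0,0,0,-0.04,0.035],
    [0,0,0,0,0,-0.12,0.035],
    [0,0,0,0,0,-0.22,0.035],
    [0,0,0,0.1,-0.012,-0.26,0.035],
    [0,0,0,0.22,-0.024,-0.26,0.035],
    [0,0,0,0.34,-0.04,-0.26,0.035],
    [0,0,0,0.46,-0.052,-0.26,0.035],
    [0,0,0,0.58,-0.066,-0.26,0.035],
  ],
)

```text
clock: 14.5
eef_pos: [513.9, -75.3, 196.0]
tcp_rot: [3.139, 0.0, 1.57]
contact_force: [1.1, 1.1, -1.5]
opening: 0.482
grasp_force: 30.8
```

To row units: 0.139 m / 0.5 = 0.278, 0.137 m / 0.5 = 0.274.

Emit:
move_arm(
  motion=[
    [0,0,0,0.1,-0.012,0,0.035],
    [0,0,0,0.13,-0.014,0,0.035],
    [0,0,0,0.13,-0.014,0.04,0.035],
    [0,0,0,0.13,-0.014,0.14,0.035],
    [0,0,0,0.13,-0.014,0.22,0.035],
    [0,0,0,0.13,-0.014,0.266,0.035],
    [0,0,0,0.13,-0.014,0.274,0.035],
    [0,0,0,0.13,-0.014,0.278,0.035],
  ],
)

```text
clock: 15.5
eef_pos: [506.1, -12.6, 57.0]
tcp_rot: [-3.139, 0.0, 1.571]
contact_force: [-13.8, -0.2, 35.2]
opening: 0.481
grasp_force: 33.9
```

To row units: -0.19 m / 0.5 = -0.38, -0.14 m / 0.5 = -0.28.

Emit:
move_arm(
  motion=[
    [0,0,0,0,0,0,0.035],
    [0,0,0,0,0,0,0.06],
    [0,0,0,0,0,0,0.06],
    [0,0,0,0,0,0,0.06],
    [0,0,0,0,0,-0.06,0.06],
    [0,0,0,0,0,-0.16,0.06],
    [0,0,0,0,0,-0.28,0.06],
    [0,0,0,-0.11,0,-0.38,0.06],
  ],
)

```text
clock: 16.5
eef_pos: [507.8, -57.1, 240.1]
tcp_rot: [3.139, -0.0, 1.574]
contact_force: [1.2, -0.6, 0.1]
opening: 0.704
grasp_force: 0.0
```

To row units: -0.263 m / 0.5 = -0.526, -0.025 m / 0.5 = -0.05.

Emit:
move_arm(
  motion=[
    [0,0,0,-0.526,0.046,-0.05,0.06],
    [0,0,0,-0.526,0.046,-0.05,0.06],
    [0,0,0,-0.526,0.046,-0.05,0.06],
    [0,0,0,-0.526,0.046,-0.05,0.06],
    [0,0,0,-0.526,0.046,-0.05,0.035],
    [0,0,0,-0.526,0.046,-0.05,0.03],
    [0,0,0,-0.526,0.046,-0.05,0.03],
  ],
)

```text
clock: 17.38
eef_pos: [529.8, -319.7, 262.0]
tcp_rot: [-3.141, -0.001, 1.572]
contact_force: [0.3, 1.0, 0.5]
opening: 0.352
grasp_force: 0.0
```

```bash
cat > disc.py <<'E'
from h import *
def meas(k):
    im,d,p=load(k);C=cloud(p,d);h=cv2.cvtColor(im,cv2.COLOR_RGB2HSV);H,S=h[...,0],h[...,1]
    for n,c,lo,hi in[('g',(536,-221),50,80),('o',(465,-299),4,15),('b',(547,-367),105,125)]:
        m=(np.hypot(C[...,0]-c[0],C[...,1]-c[1])<42)&(H>=lo)&(H<=hi)&(S>150)&(abs(C[...,2]-12)<5)
        nn,L,st,ce=cv2.connectedComponentsWithStats(m.astype(np.uint8));i=1+st[1:,4].argmax()
        P=C[L==i];print(k,n,len(P),circ(P),P.mean(0).round(1))
    m=(np.hypot(C[...,0]-541,C[...,1]+295)<48)&(C[...,2]>15)&(C[...,2]<30)&(S<90)
    P=C[m];print('ring',m.sum(),circ(P),np.median(P[:,2]).round(1))
    # yaw of bangle: best 8-fold symmetric template (bar radius: 32.5 at sides)
    c=np.array(circ(P)[0]);Q=P[:,:2]-c
    def cost(v):
        th=np.arange(8)*np.pi/4+v[2];n=np.c_[np.cos(th),np.sin(th)]
        q=Q-v[:2];return np.mean(np.abs((q@n.T).max(1)-32.5))
    from scipy.optimize import minimize
    r=min((minimize(cost,[0,0,y0],method='Nelder-Mead',options=dict(initial_simplex=[[0,0,y0],[2,0,y0],[0,2,y0],[0,0,y0+.15]])) for y0 in(-.3,0,.3)),key=lambda r:r.fun)
    print('bangle',c+r.x[:2],'yaw',r.x[2],r.fun)
E
python3 - <<'E'
from h import *
from disc import meas
shot('wrist','w3');meas('w3');shot('side','s3');shot('scene','sc3')
print(sensors.sense()['clock'],sensors.sense()['eef_pos'])
E
```

```text
w3 g 1938 (array([ 534.8, -219.6]), 25.9) [ 534.9 -219.3   12. ]Traceback (most recent call last):
  File "<stdin>", line 3, in <module>
  File "disc.py", line 6, in meas
    nn,L,st,ce=cv2.connectedComponentsWithStats(m.astype(np.uint8));i=1+st[1:,4].argmax()
                                                                        ~~~~~~~~~~~~~~~^^
ValueError: attempt to get argmax of an empty sequence
```

View pics/w3.png

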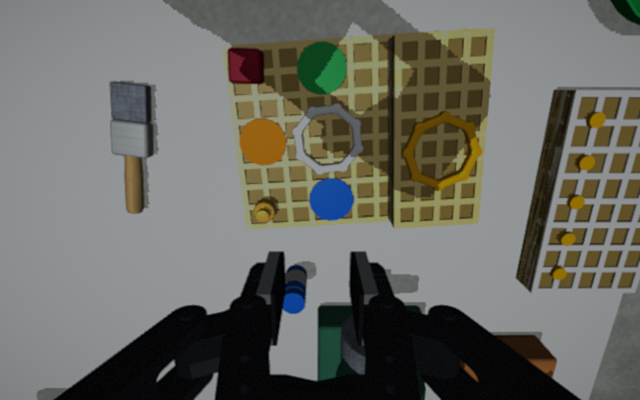

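W3: jars gone; discs green (322,68), orange (263,142), blue (332,199), silver ring (327,138) undisturbed.

```bash
sed -i "s/(465,-299),4,15/(465,-299),4,20/" disc.py; python3 - <<'E'
from h import *
from disc import meas
im,_,_=load('w3');print(cv2.cvtColor(im,cv2.COLOR_RGB2HSV)[142,263])
shot('wrist','w4');meas('w4');shot('scene','sc3')
print(sensors.sense()['clock'],sensors.sense()['eef_pos'])
im,d,p=load('sc3');C=cloud(p,d)
for n,c in[('A',(591,-2)),('B',(507,-12)),('C',(423,-22))]:
    m=(np.hypot(C[...,0]-c[0],C[...,1]-c[1])<32)&(C[...,2]>98)&(C[...,2]<112);P=C[m];print(n,len(P),circ(P),P[:,2].mean().round(1))
def quad(m):
    n,L,st,ce=cv2.connectedComponentsWithStats(m.astype(np.uint8));i=1+st[1:,4].argmax()
    return cv2.minAreaRect(C[L==i][:,:2].astype(np.float32))
m=(abs(C[...,0]-531)<110)&(abs(C[...,1]-317)<110)&(C[...,2]>4.5)&(C[...,2]<15);print('pad',quad(m))
h=cv2.cvtColor(im,cv2.COLOR_RGB2HSV);m=(abs(C[...,0]-531)<110)&(abs(C[...,1]-317)<110)&(h[...,0]>105)&(h[...,0]<135)&(h[...,1]>100)
m=cv2.morphologyEx(m.astype(np.uint8),cv2.MORPH_CLOSE,np.ones((5,5)));print('blue',quad(m))
E
```

```text
[ 18 226 150]
w4 g 1935 (array([ 534.7, -219.6]), 26.0) [ 534.9 -219.3   12. ]
w4 o 1676 (array([ 467.4, -298.2]), 26.9) [ 467.7 -297.8   12. ]
w4 b 1392 (array([ 548.1, -367.3]), 27.3) [ 546.8 -366.6   12.1]
ring 1683 (array([ 541.4, -294.6]), 41.0) 19.8
bangle [ 541.19549459 -294.16843556] yaw 0.12274490569086058 2.4283476459331905
17.525 [ 530.11069482 -319.78795983  262.36860671]
A 187 (array([ 5.909e+02, -3.000e-01]), 21.3) 103.2
B 167 (array([507.1, -10.6]), 22.1) 103.3
C 157 (array([425.6, -22.5]), 21.2) 103.2
pad ((530.7301635742188, 315.1612243652344), (147.27633666992188, 147.0886993408203), 14.764360427856445)
blue ((704.6258544921875, 374.9981689453125), (501.2210998535156, 134.6271209716797), 18.575721740722656)
```

View pics/sc3.png

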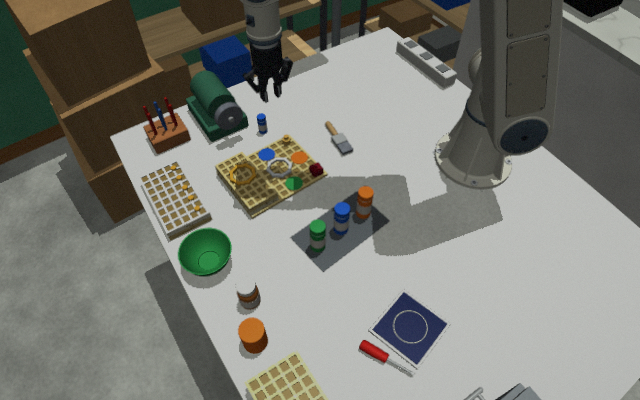

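All three jars stand on the mat (tops at 103 mm); pad centre (531,315), yaw about 0.258 (14.8°). Now the bangle's -x side.

To row units: 0.222 m / 0.5 = 0.444, 0.21 m / 0.5 = 0.42, -0.085 rad / 6.2832 = -0.0135.

Emit:
move_arm(
  motion=[
    [0,0,-0.0135,0.046,-0.042,0.06,0.03],
    [0,0,-0.0135,0.046,-0.042,0.16,0.03],
    [0,0,-0.0135,0.046,-0.042,0.26,0.03],
    [0,0,-0.0135,0.046,-0.042,0.36,0.03],
    [0,0,-0.0135,0.046,-0.042,0.42,0.03],
    [0,0,-0.0135,0.046,-0.042,0.444,0.03],
    [0,0,-0.0135,0.046,-0.042,0.444,0.03],
  ],
)

```text
clock: 18.4
eef_pos: [509.1, -297.8, 40.3]
tcp_rot: [-3.141, -0.0, 1.656]
contact_force: [0.6, 0.4, 0.4]
opening: 0.349
grasp_force: 0.0
```

```bash
python3 - <<'E'
from h import *
im,d,p=shot('wrist','w5');s=sensors.sense();print(s['eef_pos'],s['tcp_rot'],s['opening'])
cv2.imwrite('pics/w5c.png',cv2.resize(im[150:,180:500],None,fx=2,fy=2)[:,:,::-1])
E
```

```text
[ 509.6566978  -298.22382676   41.20395647] [3.14076176e+00 5.71549141e-04 1.65630538e+00] 0.35219637451417585
```

View pics/w5c.png

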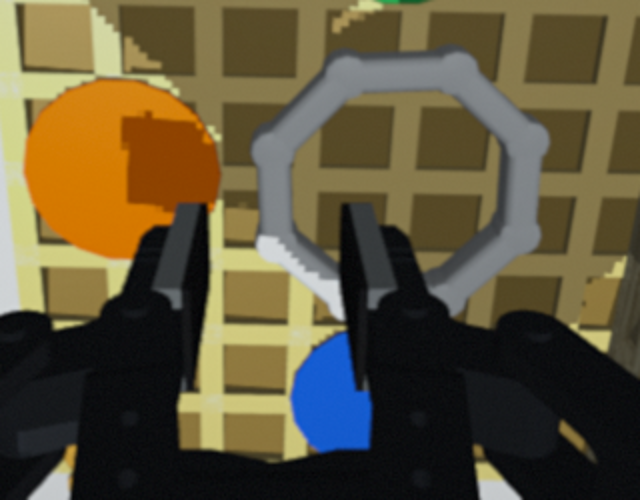

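W5 crop: bar at column ~272 is centred between the fingers (206–342) and parallel to them. Descend and close.

To row units: 0.026 m / 0.5 = 0.052, -0.001 m / 0.5 = -0.002.

Emit:
move_arm(
  motion=[
    [0,0,0,0.002,-0.002,0.02,0.03],
    [0,0,0,0.002,-0.002,0.04,0.03],
    [0,0,0,0.002,-0.002,0.052,0.03],
    [0,0,0,0.002,-0.002,0.052,0.0],
    [0,0,0,0.002,-0.002,0.052,0.0],
    [0,0,0,0.002,-0.002,0.052,0.0],
    [0,0,0,0.002,-0.002,0.052,0.0],
    [0,0,0,0.002,-0.002,0.052,0.0],
  ],
  grip_force=60,
)

```text
clock: 19.45
eef_pos: [508.0, -297.4, 14.4]
tcp_rot: [3.141, 0.0, 1.656]
contact_force: [-0.6, -0.1, -0.8]
opening: 0.079
grasp_force: 60.0
```

Emit:
move_arm(
  motion=[
    [0,0,0,0,0,0,0.02],
    [0,0,0,0,0,0,0.02],
    [0,0,0,0,0,0.006,0.02],
    [0,0,0,0,0,0.006,0.02],
    [0,0,0,0,0,0.006,0.0],
    [0,0,0,0,0,0.006,0.0],
    [0,0,0,0,0,0.006,0.0],
    [0,0,0,0,0,0.006,0.0],
  ],
  grip_force=60,
)

```text
clock: 20.45
eef_pos: [507.9, -297.5, 11.9]
tcp_rot: [-3.142, 0.0, 1.656]
contact_force: [-2.7, -0.2, 9.5]
opening: 0.086
grasp_force: 57.5
```

To row units: -0.2 m / 0.5 = -0.4, -0.18 m / 0.5 = -0.36.

Emit:
move_arm(
  motion=[
    [0,0,0,0,0,-0.02,0.0],
    [0,0,0,0,0,-0.06,0.0],
    [0,0,0,0,0,-0.12,0.0],
    [0,0,0,0,0,-0.2,0.0],
    [0,0,0,0,0,-0.28,0.0],
    [0,0,0,0,0,-0.36,0.0],
    [0,0,0,0,0,-0.4,0.0],
    [0,0,0,0,0,-0.4,0.0],
  ],
)

```text
clock: 21.45
eef_pos: [508.9, -297.9, 214.1]
tcp_rot: [3.138, 0.003, 1.656]
contact_force: [-0.4, 0.1, -0.8]
opening: 0.082
grasp_force: 57.3
```

```bash
cat >> disc.py <<'E'
def ring(k,c,zlo,zhi):
    im,d,p=load(k);C=cloud(p,d);h=cv2.cvtColor(im,cv2.COLOR_RGB2HSV)
    m=(np.hypot(C[...,0]-c[0],C[...,1]-c[1])<55)&(C[...,2]>zlo)&(C[...,2]<zhi)&(h[...,1]<90)&(h[...,2]>70)
    P=C[m];q=P.mean(0);u,s,v=np.linalg.svd(P-q,full_matrices=False);n=v[2]*np.sign(v[2,2])
    print(k,len(P),circ(P),'z',np.percentile(P[:,2],[5,50,95]).round(1),'normal',n.round(3))
E
python3 - <<'E'
from h import *
from disc import ring
im,d,p=shot('wrist','w6');s=sensors.sense();print(s['eef_pos'],s['opening'],s['grasp_force'])
ring('w6',s['eef_pos'][:2]+[32,3],185,235)
E
```

```text
[ 508.11729101 -297.41658459  212.41485547] 0.08015761310637716 57.2773475239228
w6 6452 (array([ 536.2, -296.6]), 45.4) z [220.8 222.2 223.2] normal [-0.001  0.01   1.   ]
```

View pics/w6.png

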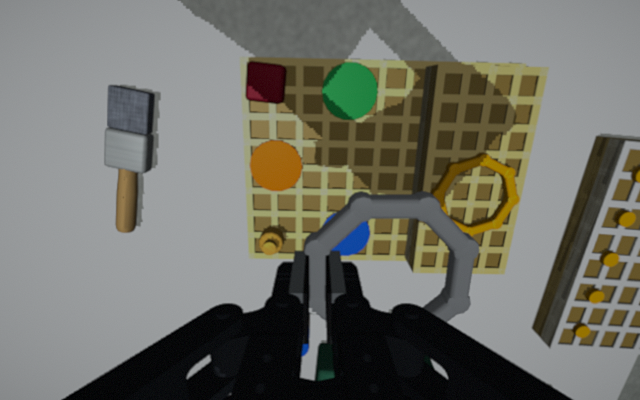

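Ring held level. Carry it to the pad, over the jars.

To row units: 0.34 m / 0.5 = 0.68, 0.295 m / 0.5 = 0.59.

Emit:
move_arm(
  motion=[
    [0,0,0,0.06,0.004,0,0],
    [0,0,0,0.14,0.01,0,0],
    [0,0,0,0.23,0.016,0,0],
    [0,0,0,0.32,0.022,0,0],
    [0,0,0,0.41,0.028,0,0],
    [0,0,0,0.5,0.034,0,0],
    [0,0,0,0.59,0.04,0,0],
    [0,0,0,0.68,0.046,0,0],
  ],
)

```text
clock: 22.5
eef_pos: [500.9, 44.8, 210.2]
tcp_rot: [-3.14, 0.0, 1.656]
contact_force: [0.9, -0.6, -1.4]
opening: 0.087
grasp_force: 57.3
```

To row units: 0.268 m / 0.5 = 0.536, 0.255 m / 0.5 = 0.51.

Emit:
move_arm(
  motion=[
    [0,0,0,0.09,0.006,0,0],
    [0,0,0,0.18,0.012,0,0],
    [0,0,0,0.27,0.018,0,0],
    [0,0,0,0.36,0.024,0,0],
    [0,0,0,0.45,0.03,0,0],
    [0,0,0,0.51,0.034,0,0],
    [0,0,0,0.536,0.036,0,0],
    [0,0,0,0.536,0.036,0,0],
  ],
)

```text
clock: 23.5
eef_pos: [496.7, 311.8, 210.4]
tcp_rot: [-3.14, 0.001, 1.657]
contact_force: [0.9, -0.3, -1.2]
opening: 0.08
grasp_force: 57.3
```

```bash
python3 - <<'E'
from h import *
from disc import ring
im,d,p=shot('wrist','w7');s=sensors.sense();print(s['clock'],s['eef_pos'],s['tcp_rot'],s['opening'])
ring('w7',s['eef_pos'][:2]+[32,3],185,235)
C=cloud(p,d);h=cv2.cvtColor(im,cv2.COLOR_RGB2HSV)
m=(abs(C[...,0]-531)<110)&(abs(C[...,1]-317)<110)&(C[...,2]>4)&(C[...,2]<15)
print(m.sum(),cv2.minAreaRect(C[m][:,:2].astype(np.float32)))
E
```

```text
23.55 [496.79653701 311.13476833 210.66258468] [-3.14046023e+00  1.01668829e-03  1.65614919e+00] 0.08060321401982158
w7 6545 (array([524.2, 312.2]), 45.5) z [217.1 218.4 219.4] normal [0.011 0.007 1.   ]
16951 ((547.0404052734375, 321.5528869628906), (184.58131408691406, 146.3220672607422), 16.110042572021484)
```

View pics/w7.png

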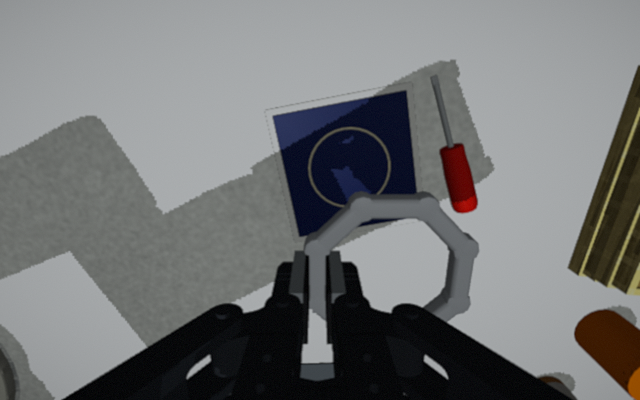

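W7: pad circle centre at (350,167); ring centre near (391,270).

```bash
python3 - <<'E'
from h import *
im,d,p=load('w7')
print(onz(p,350,167,8),dep(p,d,370,190), [onz(p,u,v,8).round(0) for u,v in((309,167),(391,167),(350,127),(350,207))])
s=sensors.sense();print(s['eef_pos'])
E
```

```text
[530.14729743 317.00142722   8.        ] [553.84243104 294.3247385    7.78368939] [array([488., 313.,   8.]), array([572., 321.,   8.]), array([526., 357.,   8.]), array([535., 274.,   8.])]
[496.79653701 311.13476833 210.66258468]
```

To row units: 0.2 m / 0.5 = 0.4, 0.198 m / 0.5 = 0.396.

Emit:
move_arm(
  motion=[
    [0,0,0,0.003,0,0.08,0],
    [0,0,0,0.003,0,0.18,0],
    [0,0,0,0.003,0,0.28,0],
    [0,0,0,0.003,0,0.35,0],
    [0,0,0,0.003,0,0.38,0],
    [0,0,0,0.003,0,0.39,0],
    [0,0,0,0.003,0,0.396,0],
    [0,0,0,0.003,0,0.4,0],
  ],
)

```text
clock: 24.55
eef_pos: [497.8, 313.8, 12.4]
tcp_rot: [3.14, -0.001, 1.656]
contact_force: [0.1, -0.4, -1.1]
opening: 0.084
grasp_force: 57.3
```

Emit:
move_arm(
  motion=[
    [0,0,0,0,0,0,0],
    [0,0,0,0,0,0,0],
  ],
)

```text
clock: 24.8
eef_pos: [497.2, 313.6, 11.8]
tcp_rot: [3.141, -0.0, 1.656]
contact_force: [-0.1, 0.7, -0.6]
opening: 0.084
grasp_force: 57.3
```

To row units: 0.002 m / 0.5 = 0.004, 0.001 m / 0.5 = 0.002.

Emit:
move_arm(
  motion=[
    [0,0,0,0,0,0.002,0],
    [0,0,0,0,0,0.004,0],
    [0,0,0,0,0,0.004,0],
  ],
)

```text
clock: 25.18
eef_pos: [497.1, 313.5, 9.9]
tcp_rot: [3.141, -0.0, 1.656]
contact_force: [-2.3, -1.8, 6.5]
opening: 0.083
grasp_force: 58.3
```

Touching down. Release and rise, undoing the yaw.

To row units: -0.19 m / 0.5 = -0.38, -0.15 m / 0.5 = -0.3, 0.085 rad / 6.2832 = 0.0135.

Emit:
move_arm(
  motion=[
    [0,0,0,0,0,0,0.025],
    [0,0,0,0,0,0,0.025],
    [0,0,0,0,0,0,0.025],
    [0,0,0,0,0,-0.02,0.025],
    [0,0,0,0,0,-0.08,0.025],
    [0,0,0,0,0,-0.2,0.04],
    [0,0,0,0,0,-0.3,0.06],
    [0,0,0.0135,0,0,-0.38,0.085],
  ],
)

```text
clock: 26.18
eef_pos: [497.4, 313.7, 202.5]
tcp_rot: [3.14, -0.001, 1.569]
contact_force: [1.0, -0.1, -0.8]
opening: 0.871
grasp_force: 0.0
```

To row units: -0.08 m / 0.5 = -0.16, -0.06 m / 0.5 = -0.12.

Emit:
move_arm(
  motion=[
    [0,0,0,-0.12,0,0,0.085],
    [0,0,0,-0.16,0,0,0.085],
    [0,0,0,-0.16,0,0,0.085],
    [0,0,0,-0.16,0,0,0.085],
  ],
)

```text
clock: 26.68
eef_pos: [497.2, 234.1, 199.4]
tcp_rot: [3.141, -0.001, 1.571]
contact_force: [0.2, 0.4, -0.1]
opening: 0.998
grasp_force: 0.0
```

```bash
python3 - <<'E'
from h import *
from disc import ring
im,d,p=shot('wrist','w8');s=sensors.sense();print(s['clock'],s['eef_pos'],s['tcp_rot'],s['opening'])
ring('w8',(530,315),14,24)
m=cv2.cvtColor(im,cv2.COLOR_RGB2HSV)
im,d,p=shot('scene','sc8');ring('sc8',(530,315),14,24);C=cloud(p,d)
for n,c in[('A',(591,-2)),('B',(507,-12)),('C',(423,-22))]:
    m=(np.hypot(C[...,0]-c[0],C[...,1]-c[1])<32)&(C[...,2]>98)&(C[...,2]<112);P=C[m];print(n,len(P),circ(P),P[:,2].mean().round(1))
E
```

```text
26.725 [497.1417757  234.28481346 199.22283822] [-3.14152367e+00 -3.30303738e-04  1.57115258e+00] 0.9975410275999489
w8 2615 (array([529.6, 315.1]), 41.1) z [16.4 17.9 19.2] normal [-0.     0.002  1.   ]
sc8 329 (array([531.4, 315. ]), 40.7) z [14.7 17.8 20.8] normal [-0.004 -0.008  1.   ]
A 185 (array([ 5.907e+02, -1.000e-01]), 21.0) 103.4
B 174 (array([507.3, -11.3]), 21.5) 103.1
C 160 (array([425.8, -23. ]), 21.6) 103.3
```

View pics/w8.png

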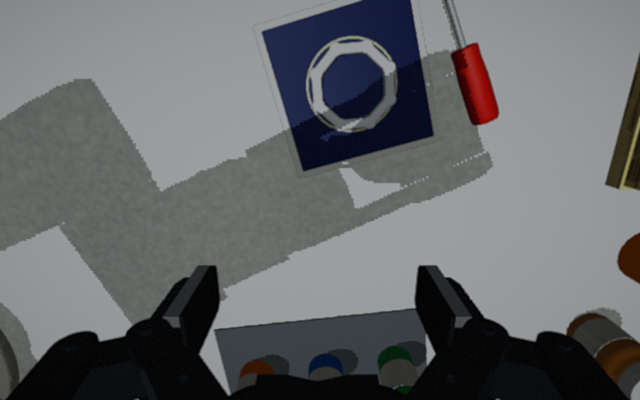

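Silver bangle lies on the pad circle's centre (within ~2 mm), jars undisturbed. Returning green.

To row units: -0.236 m / 0.5 = -0.472, -0.195 m / 0.5 = -0.39.

Emit:
move_arm(
  motion=[
    [0,0,0,-0.09,0.036,0,0.085],
    [0,0,0,-0.19,0.076,0,0.085],
    [0,0,0,-0.29,0.116,0,0.085],
    [0,0,0,-0.39,0.156,0,0.085],
    [0,0,0,-0.472,0.188,0,0.085],
    [0,0,0,-0.472,0.188,0.02,0.085],
    [0,0,0,-0.472,0.188,0.1,0.085],
  ],
)

```text
clock: 27.65
eef_pos: [592.9, -1.8, 150.2]
tcp_rot: [3.137, -0.0, 1.57]
contact_force: [-0.9, -0.0, -0.9]
opening: 0.993
grasp_force: 0.0
```

To row units: 0.093 m / 0.5 = 0.186, 0.08 m / 0.5 = 0.16.

Emit:
move_arm(
  motion=[
    [0,0,0,0,0,0.08,0.085],
    [0,0,0,0,0,0.16,0.085],
    [0,0,0,0,0,0.186,0.085],
    [0,0,0,0,0,0.186,0.035],
    [0,0,0,0,0,0.186,0.035],
    [0,0,0,0,0,0.186,0.035],
    [0,0,0,0,0,0.186,0.035],
    [0,0,0,0,0,0.186,0.035],
  ],
  grip_force=30,
)

```text
clock: 28.65
eef_pos: [592.2, -2.5, 57.9]
tcp_rot: [3.139, -0.0, 1.571]
contact_force: [-1.0, 0.9, 7.8]
opening: 0.485
grasp_force: 32.1
```

Emit:
move_arm(
  motion=[
    [0,0,0,0,0,0,0.035],
    [0,0,0,0,0,0,0.035],
  ],
)

```text
clock: 28.9
eef_pos: [592.1, -2.5, 57.9]
tcp_rot: [3.139, -0.0, 1.571]
contact_force: [-0.2, 1.5, 6.8]
opening: 0.484
grasp_force: 32.1
```

To row units: -0.217 m / 0.5 = -0.434, -0.19 m / 0.5 = -0.38.

Emit:
move_arm(
  motion=[
    [0,0,0,0,0,-0.04,0.035],
    [0,0,0,0,0,-0.14,0.035],
    [0,0,0,0,0,-0.24,0.035],
    [0,0,0,-0.08,-0.02,-0.26,0.035],
    [0,0,0,-0.18,-0.046,-0.26,0.035],
    [0,0,0,-0.28,-0.072,-0.26,0.035],
    [0,0,0,-0.38,-0.098,-0.26,0.035],
    [0,0,0,-0.434,-0.112,-0.26,0.035],
  ],
)

```text
clock: 29.9
eef_pos: [534.1, -221.9, 186.8]
tcp_rot: [3.141, 0.001, 1.569]
contact_force: [-0.1, 0.3, -1.2]
opening: 0.485
grasp_force: 31.7
```

To row units: 0.12 m / 0.5 = 0.24, 0.117 m / 0.5 = 0.234.

Emit:
move_arm(
  motion=[
    [0,0,0,0,0,0,0.035],
    [0,0,0,0,0,0.06,0.035],
    [0,0,0,0,0,0.16,0.035],
    [0,0,0,0,0,0.22,0.035],
    [0,0,0,0,0,0.234,0.035],
    [0,0,0,0,0,0.24,0.035],
    [0,0,0,0,0,0.24,0.035],
  ],
)

```text
clock: 30.78
eef_pos: [536.0, -219.7, 67.6]
tcp_rot: [3.14, 0.001, 1.571]
contact_force: [0.8, -0.0, -1.3]
opening: 0.483
grasp_force: 31.9
```

Emit:
move_arm(
  motion=[
    [0,0,0,0,-0.002,0.003,0.035],
    [0,0,0,0,-0.002,0.005,0.035],
    [0,0,0,0,-0.002,0.005,0.035],
  ],
)

```text
clock: 31.15
eef_pos: [535.5, -220.1, 66.7]
tcp_rot: [3.138, 0.001, 1.571]
contact_force: [-3.5, 2.6, 18.0]
opening: 0.486
grasp_force: 32.7
```

To row units: -0.12 m / 0.5 = -0.24, -0.001 m / 0.5 = -0.002.

Emit:
move_arm(
  motion=[
    [0,0,0,0,0,-0.002,0.07],
    [0,0,0,0,0,-0.002,0.075],
    [0,0,0,0,0,-0.002,0.085],
    [0,0,0,0,0,-0.06,0.085],
    [0,0,0,0,0,-0.18,0.085],
    [0,0,0,0,0,-0.24,0.085],
    [0,0,0,0.08,-0.05,-0.24,0.085],
    [0,0,0,0.16,-0.1,-0.24,0.085],
  ],
)

```text
clock: 32.15
eef_pos: [483.5, -138.9, 184.1]
tcp_rot: [3.141, 0.0, 1.57]
contact_force: [-0.9, 1.1, 0.1]
opening: 0.991
grasp_force: 0.0
```

To row units: 0.117 m / 0.5 = 0.234, 0.09 m / 0.5 = 0.18.

Emit:
move_arm(
  motion=[
    [0,0,0,0.09,-0.04,0,0.085],
    [0,0,0,0.18,-0.09,0,0.085],
    [0,0,0,0.234,-0.12,0,0.085],
    [0,0,0,0.234,-0.12,0,0.085],
  ],
)

```text
clock: 32.65
eef_pos: [422.9, -21.3, 183.8]
tcp_rot: [-3.141, -0.0, 1.573]
contact_force: [0.1, -0.7, 0.0]
opening: 0.995
grasp_force: 0.0
```

Descend to z≈56 over orange (424.5,-22) and grip.

To row units: 0.127 m / 0.5 = 0.254, 0.1 m / 0.5 = 0.2.

Emit:
move_arm(
  motion=[
    [0,0,0,0,0.002,0.1,0.085],
    [0,0,0,0,0.002,0.2,0.085],
    [0,0,0,0,0.002,0.254,0.085],
    [0,0,0,0,0.002,0.254,0.085],
    [0,0,0,0,0.002,0.254,0.035],
    [0,0,0,0,0.002,0.254,0.035],
    [0,0,0,0,0.002,0.254,0.035],
    [0,0,0,0,0.002,0.254,0.035],
  ],
)

```text
clock: 33.65
eef_pos: [425.9, -22.6, 57.8]
tcp_rot: [3.14, 0.0, 1.571]
contact_force: [-1.4, 0.0, 8.3]
opening: 0.486
grasp_force: 32.6
```

Emit:
move_arm(
  motion=[
    [0,0,0,0,0,0,0.035],
    [0,0,0,0,0,0,0.035],
    [0,0,0,0,0,0,0.035],
  ],
)

```text
clock: 34.02
eef_pos: [425.9, -22.6, 57.8]
tcp_rot: [3.14, 0.0, 1.571]
contact_force: [-1.3, 0.8, 8.3]
opening: 0.48
grasp_force: 32.7
```

To row units: -0.275 m / 0.5 = -0.55, -0.13 m / 0.5 = -0.26.

Emit:
move_arm(
  motion=[
    [0,0,0,0,0,-0.04,0.035],
    [0,0,0,0,0,-0.14,0.035],
    [0,0,0,0,0,-0.24,0.035],
    [0,0,0,-0.1,0.016,-0.26,0.035],
    [0,0,0,-0.22,0.034,-0.26,0.035],
    [0,0,0,-0.34,0.052,-0.26,0.035],
    [0,0,0,-0.45,0.068,-0.26,0.035],
    [0,0,0,-0.55,0.084,-0.26,0.035],
  ],
)

```text
clock: 35.02
eef_pos: [466.9, -299.6, 187.2]
tcp_rot: [3.141, 0.0, 1.57]
contact_force: [1.6, -0.6, -0.6]
opening: 0.482
grasp_force: 32.5
```

To row units: 0.1215 m / 0.5 = 0.243, 0.12 m / 0.5 = 0.24.

Emit:
move_arm(
  motion=[
    [0,0,0,0,0,0,0.035],
    [0,0,0,0,0,0.06,0.035],
    [0,0,0,0,0,0.16,0.035],
    [0,0,0,0,0,0.22,0.035],
    [0,0,0,0,0,0.234,0.035],
    [0,0,0,0,0,0.24,0.035],
    [0,0,0,0,0,0.243,0.035],
    [0,0,0,0,0,0.243,0.035],
  ],
)

```text
clock: 36.02
eef_pos: [467.7, -297.9, 66.9]
tcp_rot: [3.14, 0.001, 1.571]
contact_force: [-1.6, 1.4, 4.4]
opening: 0.486
grasp_force: 33.0
```

To row units: -0.12 m / 0.5 = -0.24, -0.09 m / 0.5 = -0.18.

Emit:
move_arm(
  motion=[
    [0,0,0,0,0,0,0.07],
    [0,0,0,0,0,0,0.075],
    [0,0,0,0,0,0,0.085],
    [0,0,0,0,0,-0.06,0.085],
    [0,0,0,0,0,-0.18,0.085],
    [0,0,0,0,0,-0.24,0.085],
    [0,0,0,0.08,0.012,-0.24,0.085],
    [0,0,0,0.18,0.026,-0.24,0.085],
  ],
)

```text
clock: 37.02
eef_pos: [480.4, -207.3, 185.9]
tcp_rot: [3.14, 0.001, 1.569]
contact_force: [0.4, 1.1, -0.6]
opening: 0.996
grasp_force: 0.0
```

To row units: 0.196 m / 0.5 = 0.392, 0.15 m / 0.5 = 0.3.

Emit:
move_arm(
  motion=[
    [0,0,0,0.1,0.014,0,0.085],
    [0,0,0,0.2,0.028,0,0.085],
    [0,0,0,0.3,0.04,0,0.085],
    [0,0,0,0.392,0.054,0,0.085],
    [0,0,0,0.392,0.054,0,0.085],
    [0,0,0,0.392,0.054,0,0.085],
  ],
)

```text
clock: 37.78
eef_pos: [506.9, -11.7, 185.2]
tcp_rot: [-3.141, 0.0, 1.572]
contact_force: [-0.3, 0.2, 0.6]
opening: 0.991
grasp_force: 0.0
```

To row units: 0.129 m / 0.5 = 0.258, 0.1 m / 0.5 = 0.2.

Emit:
move_arm(
  motion=[
    [0,0,0,0,0,0.1,0.085],
    [0,0,0,0,0,0.2,0.085],
    [0,0,0,0,0,0.258,0.085],
    [0,0,0,0,0,0.258,0.085],
    [0,0,0,0,0,0.258,0.035],
    [0,0,0,0,0,0.258,0.035],
    [0,0,0,0,0,0.258,0.035],
    [0,0,0,0,0,0.258,0.035],
  ],
)

```text
clock: 38.78
eef_pos: [507.9, -11.7, 57.7]
tcp_rot: [3.139, 0.0, 1.571]
contact_force: [-0.4, -1.2, 6.4]
opening: 0.484
grasp_force: 30.2
```

Emit:
move_arm(
  motion=[
    [0,0,0,0,0,0,0.035],
    [0,0,0,0,0,0,0.035],
    [0,0,0,0,0,0,0.035],
  ],
)

```text
clock: 39.15
eef_pos: [507.9, -11.7, 57.7]
tcp_rot: [3.139, 0.0, 1.571]
contact_force: [-1.4, -1.3, 7.2]
opening: 0.486
grasp_force: 30.2
```

To row units: -0.25 m / 0.5 = -0.5, -0.2 m / 0.5 = -0.4.

Emit:
move_arm(
  motion=[
    [0,0,0,0,0,-0.04,0.035],
    [0,0,0,0,0,-0.14,0.035],
    [0,0,0,0,0,-0.24,0.035],
    [0,0,0,-0.08,0.01,-0.32,0.035],
    [0,0,0,-0.18,0.02,-0.32,0.035],
    [0,0,0,-0.3,0.034,-0.32,0.035],
    [0,0,0,-0.4,0.046,-0.32,0.035],
    [0,0,0,-0.5,0.058,-0.32,0.035],
  ],
)

```text
clock: 40.15
eef_pos: [536.0, -263.3, 217.0]
tcp_rot: [3.141, 0.0, 1.571]
contact_force: [1.4, 0.5, -1.5]
opening: 0.481
grasp_force: 31.1
```

To row units: -0.105 m / 0.5 = -0.21, -0.09 m / 0.5 = -0.18.

Emit:
move_arm(
  motion=[
    [0,0,0,-0.1,0.012,0,0.035],
    [0,0,0,-0.18,0.02,0,0.035],
    [0,0,0,-0.21,0.024,0,0.035],
    [0,0,0,-0.21,0.024,0,0.035],
    [0,0,0,-0.21,0.024,0,0.035],
  ],
)

```text
clock: 40.78
eef_pos: [547.9, -365.2, 216.3]
tcp_rot: [-3.141, -0.001, 1.571]
contact_force: [0.1, 1.3, -1.8]
opening: 0.485
grasp_force: 31.0
```

To row units: 0.151 m / 0.5 = 0.302, -0.001 m / 0.5 = -0.002.

Emit:
move_arm(
  motion=[
    [0,0,0,-0.002,0,0.06,0.035],
    [0,0,0,-0.002,0,0.16,0.035],
    [0,0,0,-0.002,0,0.24,0.035],
    [0,0,0,-0.002,0,0.28,0.035],
    [0,0,0,-0.002,0,0.292,0.035],
    [0,0,0,-0.002,0,0.298,0.035],
    [0,0,0,-0.002,0,0.302,0.035],
    [0,0,0,-0.002,0,0.302,0.035],
  ],
)

```text
clock: 41.78
eef_pos: [548.9, -368.2, 66.8]
tcp_rot: [3.14, 0.001, 1.571]
contact_force: [0.9, 0.2, 3.0]
opening: 0.483
grasp_force: 31.3
```

Contact; release, rise and back off to view.

To row units: -0.21 m / 0.5 = -0.42, -0.2 m / 0.5 = -0.4.

Emit:
move_arm(
  motion=[
    [0,0,0,0,0,0,0.07],
    [0,0,0,0,0,0,0.075],
    [0,0,0,0,0,0,0.085],
    [0,0,0,0,0,-0.06,0.085],
    [0,0,0,0,0,-0.18,0.085],
    [0,0,0,0,0,-0.3,0.085],
    [0,0,0,0.04,-0.03,-0.4,0.085],
    [0,0,0,0.06,-0.03,-0.42,0.085],
  ],
)

```text
clock: 42.78
eef_pos: [533.7, -337.8, 279.5]
tcp_rot: [3.137, 0.003, 1.571]
contact_force: [-0.4, 0.6, -0.4]
opening: 0.998
grasp_force: 0.0
```

Emit:
move_arm(
  motion=[
    [0,0,0,0,0,0,0.085],
    [0,0,0,0,0,0,0.085],
    [0,0,0,0,0,0,0.085],
  ],
)

```text
clock: 43.15
eef_pos: [532.6, -337.6, 273.4]
tcp_rot: [-3.139, -0.001, 1.571]
contact_force: [-0.3, 0.3, 0.4]
opening: 0.992
grasp_force: 0.0
```

```bash
python3 - <<'E'
from h import *
from disc import ring
im,d,p=shot('wrist','w9');C=cloud(p,d);print(sensors.sense()['eef_pos'],sensors.sense()['contact_force'])
for n,c in[('g',(534.8,-219.5)),('o',(467.5,-298)),('b',(547.5,-367))]:
    m=(np.hypot(C[...,0]-c[0],C[...,1]-c[1])<35)&(C[...,2]>104)&(C[...,2]<125);P=C[m];print(n,len(P),circ(P),'target',c,np.percentile(P[:,2],[5,50,95]))
im,d,p=shot('scene','sc9');ring('sc9',(530,315),14,24)
E
```

```text
[ 532.67263591 -337.63286378  273.72192422] [-0.76898824  0.1537513  -0.3549739 ]
g 2207 (array([ 534.9, -219.1]), 20.6) target (534.8, -219.5) [110.59121889 112.0024689  113.26080325]
o 1797 (array([ 466.1, -296.8]), 21.0) target (467.5, -298) [110.2904367  111.95561138 113.1207091 ]
b 1484 (array([ 547.9, -368.4]), 20.9) target (547.5, -367) [109.75963375 112.0205653  113.19023652]
sc9 336 (array([532.1, 315. ]), 41.2) z [14.7 17.5 20.8] normal [ 0.001 -0.005  1.   ]
```

View pics/w9.png

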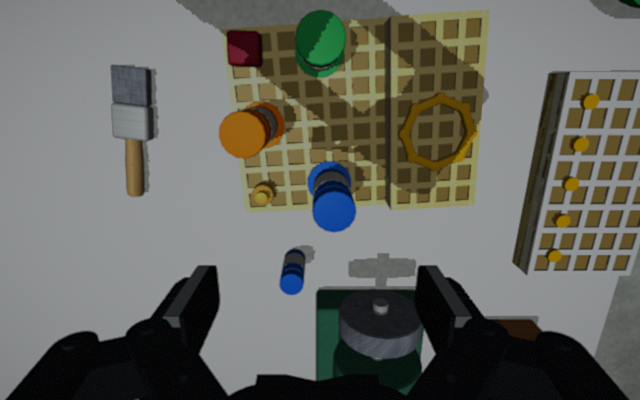

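W9: all three jars upright on their own discs (caps at (321,41), (244,133), (334,205)), within 2 mm; gold bangle unmoved.

```bash
python3 -c "
from rig import order
print(order.sign_off())"
```

```text
the job is handed in; nothing more can be done
None
```

The job is handed in: the silver bangle lies within about 2 mm of the order pad's centre, all three jars stand upright within about 2 mm of their own disc centres, and the gold bangle shows no movement; sign-off returned no verdict.

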